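# Start the cabinet knob in its threaded boss and keep hold of it

## Task

The chrome cabinet knob sits on its mounting plate with its stud still riding on top of the thread. Without turning it forward first, turn it backward (counterclockwise seen from above) until you feel it drop into the thread, then forward (clockwise) one full turn from there, so that the thread is started but not run home. Finish while still holding the knob firmly gripped between the fingers at that turn, and leave the rack, bottle, stapler and bowl as they stand.

Things in the scene. Friction and masses are not known exactly. Their poses are not given: they have to be found in the camera images.
- plate: Fixed square aluminium mounting plate, 90 x 90 x 6 mm, lying on the slab; origin at the centre of its underside, z up. A round boss, 44 mm across, stands on its centre; the boss's top is 32 mm above the slab. The knob's axis is the vertical line through this origin. Its yaw differs from start to start.
- knob: Chrome wing knob (150 g) over the boss: a paddle on a 12 mm stem with a 20 mm collar. Its origin is on the turning axis, 32 mm above the slab while the stud rides on the lip, lower later. Its x runs along the paddle, towards the end with a 9 mm ball on top. It is captive and cannot be pulled off.
- knob_grip (a point): Middle of the knob's paddle, an upright block 52 mm long (x), 12 mm thick (y; grip across this), 26 mm high (13 mm above and below this point). It is 63 mm above the slab while the stud rides on the lip, about 58 mm after the drop, about 52 mm one turn later (paddle's underside then 7 mm over the boss).
- knob_turn (a joint): Turn of the knob, rad; grows forward (clockwise from above): paddle's yaw = plate's yaw minus this. Starts at 0.6 to 1.9. Turned backward, the stud slides on a flat lip and drops in the lip's gap when this comes down to about 0; the gap ends at a stop at -0.35. One turn forward of the drop is about 6.28; far stop at 7.9. Friction about 0.01 N m; stays where left.
- knob_drop (a joint): Height of the knob, m: 0 with the stud on the lip, about -0.005 once dropped into the thread, then 0.006 lower per turn forward (about -0.011 after one). Weight and a light spring, about 4.5 N, draw it down; fingers gripping hard can hold it up and mask the drop; fingers that straddle the paddle loosely (about 16 mm open) turn it and let it sink.
- rack: Bystander: upright slotted bamboo rack with two sunglasses, 184 mm high, foot 130 x 70 mm; origin at the centre of its underside.
- bottle: Bystander: stainless steel bottle 66 mm across, 210 mm high; origin at the centre of its underside.
- stapler: Bystander: red plastic stapler lying along its x, 130 x 34 x 38 mm; origin at the centre of its underside.
- bowl: Bystander: empty white ceramic bowl, 130 mm across, 55 mm high; origin at the centre of its underside.
There are look-alikes about, which are no part of the job. What is shaped like the plate but green is not meant.

How it is judged (in metres and radians):
On the way, in this order (a step that is already met when the one before it is completed fails the run):
1. the knob, turned backward, has dropped into the thread (value of joint knob_turn below 0.25 rad and value of joint knob_drop below -0.004 m), for 0.1 s.
2. the knob is turned forward about one turn and has been drawn down by the thread (value of joint knob_turn above 5.8 rad and value of joint knob_drop below -0.009 m), for 0.2 s.
At the end, for the whole second after the job is handed in: The knob stands one turn forward of the drop (joint between 5.8 and 6.75 rad, about 27 degrees either way), drawn at least 9 mm down by the thread, not turning (under 0.1 rad/s), gripped by the fingers with more than 10 N; the four bystanders are upright and within 20 mm of where they were (all of step 2 and value of joint knob_turn below 6.75 rad and contact force between the fingers and knob above 10 N and velocity of joint knob_turn between -0.1 and 0.1 rad/s and angle between each of rack, bottle, stapler, bowl's own z axis and vertical below 0.3 rad and distance of each of rack, bottle, stapler, bowl from where it was at the start of the episode below 0.02 m); the arm keeps its last pose, push and grip.
It fails at once if the rack is knocked over or pushed more than 20 mm (distance of rack from where it was at the start of the episode above 0.02 m or angle between rack's own z axis and vertical above 0.3 rad).
It fails at once if the bottle is knocked over or pushed more than 20 mm (distance of bottle from where it was at the start of the episode above 0.02 m or angle between bottle's own z axis and vertical above 0.3 rad).
It fails at once if the stapler is knocked over or pushed more than 20 mm (distance of stapler from where it was at the start of the episode above 0.02 m or angle between stapler's own z axis and vertical above 0.3 rad).
It fails at once if the bowl is knocked over or pushed more than 20 mm (distance of bowl from where it was at the start of the episode above 0.02 m or angle between bowl's own z axis and vertical above 0.3 rad).
It fails at once if the knob is turned on forward past 2.3 rad while its stud still rides on top of the boss's lip (value of joint knob_turn above 2.3 rad and value of joint knob_drop above -0.003 m).
It also fails if it takes over 69 s, if anything falls off the work surface, if the arm or the gripper's body presses on something with over 40 N, if the wrist force passes 120 N, or if a joint passes its speed limit or range.

## Robot

A 7-joint arm with a two-finger parallel gripper is mounted at the origin on the work surface. World frame = base frame: x ahead of the robot, y to its left, z up, the work surface at z = 0. Lengths are in m, angles in degrees, forces in N, time in s.
With the tool pointing down it reaches from about 0.35 to 0.9 m from the base axis. Payload 19.9 kg.
Tool frame: the origin (TCP) lies on the centre line of the jaws, within the pads' length; the fingertips stand 14 mm ahead of it and the grasp point (between the pads) lies 5 mm behind it; z points along the fingers, y is the line along which they close (so a half turn about z gives the same grasp; the last joint's range is limited). The gripper opens to 85 mm and grips with 20 to 120 N. Pads are 22 mm wide; open, the fingers measure 114 mm over their backs; the gripper's body (76 mm by 85 mm) begins 54 mm behind the grasp point. The pads swing forward as they close: fully open they stand 13 mm farther back than shut.
Start: joints at [70.445, 23.915, -0.59, 92.452, 0.269, 63.638, -3.037], TCP at [0.185, -0.597, 0.245] pointing down, gripper open.
Joint ranges: [-161.28, 161.28], [-22.2, 115.67], [-73.04, 71.86], [3.21, 147.25], [-68.34, 248.33], [10.77, 114.83], [-161.83, 161.83]. Speed limits (degrees/s): [108.29, 108.29, 136.94, 136.94, 172.46, 172.46, 172.46].

## Interface

Orientations are given as [roll, pitch, yaw] about the fixed x, y, z axes, in that order (R = Rz(yaw) Ry(pitch) Rx(roll)).
In Python, from cell import env, imaging gives the robot as it stands. The module is installed in compiled form; this text tells all that it offers.
- The arm moves only by the tool move_arm, never from a script. Its argument "deltas" is a list of rows, each a list of 6 numbers: the shift along the world's x, y, z in mm, then the turn, a rotation vector about the world's x, y, z in units of 5 degrees (1.0 is 5 degrees). In form: [[x, y, z, ax, ay, az], ...]. A call has 1 to 20 rows; each row is the pose to reach, as a shift and turn from the pose commanded when the call began; what a row does not reach only later rows make up. A row lasts 1/8 s, in which the tool goes at most 62.5 mm and 10.7 degrees, less where a joint would pass 70% of its speed; a pose out of reach is approached as far as the arm can. A call with a gripper value outside its range is refused whole. "jaw" is the opening, from 0 (shut) to 1 (fully open), set as the call begins (left out, the last holds). The fingers move at their own pace and stop on an object; "force" is the grip in N (left out, the last holds). Time passes only in rows, so rows that repeat a pose let the fingers close. It gives the time, the measured TCP pose, the force, the opening and the grip force at its end, in the units of the state.
- env.state(): the state, without advancing time (a new reading comes with each control period).
- imaging.camera(name): name is "side" or "top" or "wrist"; returns a dict with "img" (384x512x3 uint8, red, green, blue), "mtx" (3x3 intrinsics, pixels), "world_from_camera" (4x4, takes a point from camera to world coordinates). Camera axes: x right, y down, z forward; pixel columns grow to the right and rows downward; lengths in m; the calibration is good to about 2 mm. A picture is of the moment at which its call begins. There is no depth.
- env.sign_off(): hands the job in; it is judged then, once.
The state is a dict: "clock": time; "joint_pos": joint angles; "qd": joint speeds; "joint_torque": joint torques, N m; "tool_pos": TCP position; "tcp_rot": TCP orientation; "wrist_force": force on the tool from outside, world axes, zero at the start; "torque": the same for the moment, N m; "gripper_width": finger opening in m; "finger_force": force on a finger pad.
Only numpy, scipy, OpenCV 4.12 (cv2) and the standard library are available. Lean on these libraries where they do the work, as an engineer would, in place of code of your own. Each camera call takes 0.05 s, during which the arm holds its last target. There are 200 camera calls.

## Working session

There is one attempt and no reset: what is moved stays moved. The work goes in short steps, Python scripts to look and compute and a tool call to move; the robot and the scene stay as the last step left them, time stands still between calls to the robot, and variables do not carry over. Pictures are saved under pics/ and viewed, at most 11 in all, crops included, and the job is handed in when it is done.

Besides the shell and the picture viewer there is one more tool, called after "Call:" by a JSON object that holds its "fn" and its "kwargs", one argument or row to a line. move_arm: Moves the arm, as the interface text tells. Its arguments: {"type":"object","properties":{"deltas":{"type":"array"},"jaw":{"type":"number"},"force":{"type":"number"}},"required":["deltas"]}

```bash
mkdir -p pics; cat > h.py <<'E'
import numpy as np, cv2, json
from cell import env, imaging
def grab(n,f):
    c=imaging.camera(n); cv2.imwrite(f'pics/{f}.png',c['img'][:,:,::-1]); np.savez(f'pics/{f}.npz',m=c['mtx'],T=c['world_from_camera'],img=c['img'])
def ray(f,uv,z):
    d=np.load(f'pics/{f}.npz'); T=d['T']; r=T[:3,:3]@np.linalg.inv(d['m'])@np.array([uv[0],uv[1],1.]); o=T[:3,3]
    return o+r*(z-o[2])/r[2]
def proj(f,p):
    d=np.load(f'pics/{f}.npz'); T=np.linalg.inv(d['T']); q=d['m']@(T[:3,:3]@np.array(p)+T[:3,3]); return q[:2]/q[2]
E
python3 - <<'E'
from h import *
grab('top','t0'); grab('side','s0')
a=cv2.imread('pics/t0.png');b=cv2.imread('pics/s0.png')
cv2.imwrite('pics/both.png',np.vstack([a,b])[:, :] if 0 else cv2.resize(np.hstack([a,b]),(800,300)))
for f in('t0','s0'):
  d=np.load(f'pics/{f}.npz');print(d['T'].round(3),d['m'].round(1))
s=env.state();print(s['tool_pos'],s['tcp_rot'],s['clock'])
E
```

```text
[[ 2.000e-02 -9.820e-01  1.880e-01  3.180e-01]
 [-1.000e+00 -2.000e-02  3.000e-03  1.400e-02]
 [ 1.000e-03 -1.880e-01 -9.820e-01  1.097e+00]
 [ 0.000e+00  0.000e+00  0.000e+00  1.000e+00]] [[362.5   0.  251.5]
 [  0.  362.5 190.6]
 [  0.    0.    1. ]]
[[-0.975 -0.111  0.191  0.318]
 [-0.221  0.501 -0.837  0.92 ]
 [-0.003 -0.858 -0.513  0.624]
 [ 0.     0.     0.     1.   ]] [[453.5   0.  257.5]
 [  0.  453.5 191.7]
 [  0.    0.    1. ]]
[ 0.18447727 -0.59683489  0.24471401] [-1.79934719e+02  3.43853469e-03  1.71765488e+01] 0.1
```

View pics/t0.png

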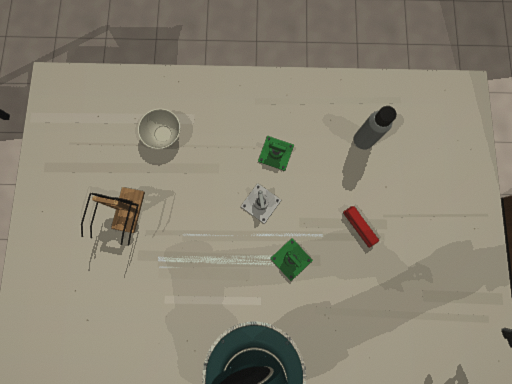

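View pics/s0.png

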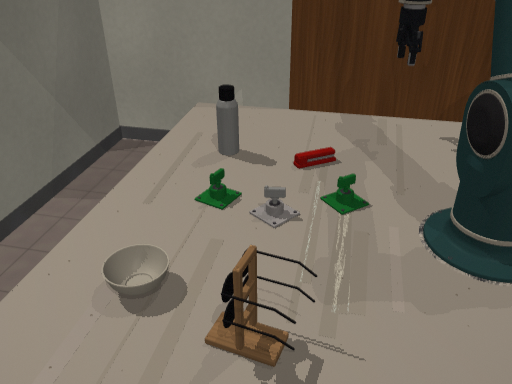

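The green look-alikes are at top (277,153) and (292,259). The grey one at (261,203) in top and (275,205) in side is the only aluminium plate, so I choose that one and check it in a close crop.

```bash
python3 - <<'E'
from h import *
a=cv2.imread('pics/t0.png')[175:235,225:300];b=cv2.imread('pics/s0.png')[175:235,240:315]
cv2.imwrite('pics/crop0.png',cv2.resize(np.vstack([a,b]),None,fx=5,fy=5,interpolation=cv2.INTER_CUBIC)[:, :])
for uv in((261,203),):print(ray('t0',uv,0.006))
E
```

```text
[ 0.4887681  -0.01242394  0.006     ]
```

View pics/crop0.png

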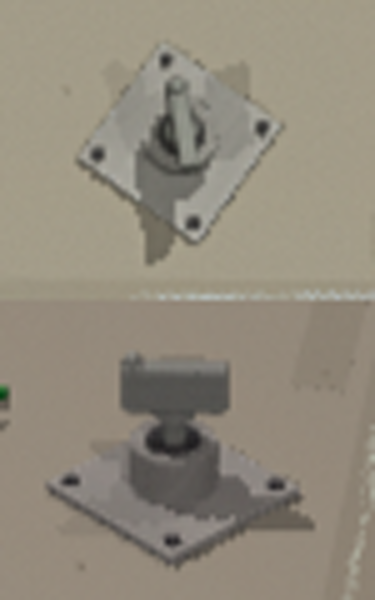

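The crop shows the aluminium plate with a chrome wing knob. The ball end is at top (260.6,191.4) and the near end of the paddle at about (263.4,207). The plate corners are at about (258.6,183.4), (282,200), (264.4,223.6) and (240.4,207).

```bash
python3 - <<'E'
from h import *
c=np.array([ray('t0',u,.006) for u in((258.6,183.4),(282,200),(264.4,223.6),(240.4,207))])
print(c.round(4),c.mean(0));e=np.roll(c,-1,0)-c
print('plate yaw mod90',np.degrees(np.arctan2(e[:,1],e[:,0]))%90)
sc=np.array([(300,494),(176,567),(46,487)])/5+np.array([240,115])
sc=[ray('s0',u,.006) for u in sc];print(np.round(sc,4), (sc[0]+sc[2])/2)
b=ray('t0',(260.6,191.4),.080);n=ray('t0',(263.6,207),.076);print(b,n,np.degrees(np.arctan2(*(b-n)[[1,0]])))
for l,h in((137,225),):
  p=ray('s0',(240+125/5,175+(360-300)/5),.076);q=ray('s0',(240+228/5,175+(365-300)/5),.076);print(p,q,(p+q)/2,np.degrees(np.arctan2(*(p-q)[[1,0]])))
s=env.state();print(s['joint_pos'])
E
```

```text
[[ 0.5496 -0.0041  0.006 ]
 [ 0.4993 -0.0763  0.006 ]
 [ 0.4262 -0.0236  0.006 ]
 [ 0.4752  0.05    0.006 ]] [ 0.4875863  -0.01352056  0.006     ]
plate yaw mod90 [55.13022021 54.20289853 56.3299395  53.97494451]
[[ 0.4232 -0.009   0.006 ]
 [ 0.4711  0.0648  0.006 ]
 [ 0.5466  0.012   0.006 ]] [0.48491905 0.00148615 0.006     ]
[ 0.51064676 -0.00899896  0.08      ] [ 0.46642437 -0.01830651  0.076     ] 11.88564243563347
[ 0.50981492 -0.00083308  0.076     ] [ 0.460756   -0.00682755  0.076     ] [ 0.48528546 -0.00383031  0.076     ] 6.966395403571788
[70.44692276 23.94545004 -0.59124851 92.48203179  0.26793777 63.63927146
 -3.03613926]
```

Call:
{"fn": "move_arm", "kwargs": {
  "deltas": [
    [50,100,0,0,0,2],
    [100,200,0,0,0,4],
    [150,300,0,0,0,6],
    [200,400,0,0,0,8],
    [250,500,0,0,0,10],
    [302,591,0,0,0,12],
    [302,591,0,0,0,14],
    [302,591,0,0,0,16],
    [302,591,0,0,0,18],
    [302,591,0,0,0,20],
    [302,591,0,0,0,22],
    [302,591,0,0,0,24],
    [302,591,0,0,0,26],
    [302,591,0,0,0,28],
    [302,591,0,0,0,30],
    [302,591,0,0,0,32],
    [302,591,0,0,0,34],
    [302,591,0,0,0,34.6],
    [302,591,0,0,0,34.6],
    [302,591,0,0,0,34.6]
  ],
  "jaw": 1
}}

```text
clock: 2.6
tool_pos: [0.4865, -0.0061, 0.2452]
tcp_rot: [-180.0, -0.0, -169.9]
wrist_force: [0.1, 0.7, 1.1]
gripper_width: 0.0852
finger_force: 0.0
```

```bash
python3 - <<'E'
from h import *
grab('wrist','w1');s=env.state();print(s['joint_pos'],s['tool_pos'],s['tcp_rot'],s['clock'])
cv2.imwrite('pics/w1b.png',cv2.resize(cv2.imread('pics/w1.png'),(800,600),interpolation=cv2.INTER_CUBIC))
print(np.load('pics/w1.npz')['T'].round(3))
E
```

```text
[ 40.72059303  15.04699128 -50.07874607 110.39538683  13.23198481
  60.4858404   85.12716473] [ 0.48653524 -0.00611721  0.24520975] [-1.79994927e+02 -3.94514510e-03 -1.69893010e+02] 2.65
[[-0.175  0.95   0.257  0.422]
 [ 0.985  0.168  0.046 -0.017]
 [ 0.001  0.262 -0.965  0.374]
 [ 0.     0.     0.     1.   ]]
```

View pics/w1b.png

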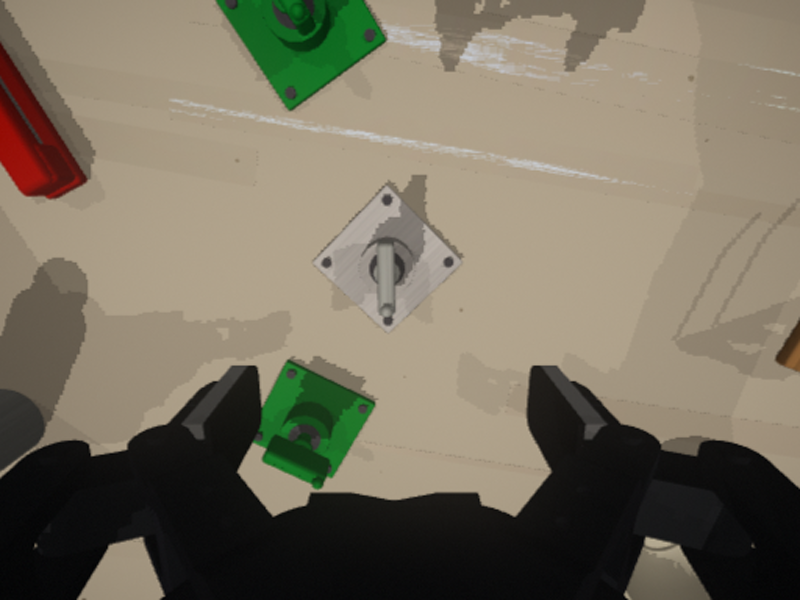

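The wrist view shows the aluminium plate with corners at (388,182), (463,263), (388,332) and (312,262). The paddle runs from (386,243) to the ball at (387,311).

```bash
python3 - <<'E'
from h import *
k=1/1.5625
c=np.array([ray('w1',np.array(u)*k,.006) for u in((388,182),(463,263),(388,332),(312,262))])
e=np.roll(c,-1,0)-c;print(c.round(4),c.mean(0),np.linalg.norm(e,axis=1),np.degrees(np.arctan2(e[:,1],e[:,0]))%90)
b=ray('w1',np.array((387,311))*k,.080);n=ray('w1',np.array((386,243))*k,.076);print(b,n,(b+n)/2,np.degrees(np.arctan2(*(b-n)[[1,0]])))
for f in('t0','s0'):print(f,proj(f,[*c.mean(0)[:2],.006]))
E
```

```text
[[ 0.4265 -0.0208  0.006 ]
 [ 0.4801  0.0522  0.006 ]
 [ 0.5513  0.0009  0.006 ]
 [ 0.5013 -0.0723  0.006 ]] [ 0.489807   -0.00999231  0.006     ] [0.09065409 0.08772089 0.08860122 0.09086988] [53.67781059 54.1935291  55.68700917 55.50469077]
[ 0.51022931 -0.00609829  0.08      ] [ 0.46469541 -0.0147262   0.076     ] [ 0.48746236 -0.01041225  0.078     ] 10.729393879984777
t0 [260.20691733 202.64709448]
s0 [273.47535568 210.37010826]
```

Call:
{"fn": "move_arm", "kwargs": {
  "deltas": [
    [1,-4,-50,0,0,0],
    [1,-4,-90,0,0,0],
    [1,-4,-125,0,0,0.1],
    [1,-4,-125,0,0,0.1],
    [1,-4,-125,0,0,0.1]
  ],
  "jaw": 0.6,
  "force": 20
}}

```text
clock: 3.28
tool_pos: [0.4882, -0.0099, 0.1215]
tcp_rot: [-180.0, 0.1, -169.3]
wrist_force: [0.8, 0.1, -0.2]
gripper_width: 0.0513
finger_force: 0.0
```

```bash
python3 - <<'E'
from h import *
grab('wrist','w2');s=env.state();print(s['joint_pos'],s['tool_pos'],s['tcp_rot'],s['clock'],s['gripper_width'])
cv2.imwrite('pics/w2b.png',cv2.resize(cv2.imread('pics/w2.png'),(800,600),interpolation=cv2.INTER_CUBIC))
E
```

```text
[ 34.41589455  25.86695679 -44.32702389 116.56891027  24.71098532
  46.94090242  76.3514699 ] [ 0.48837118 -0.01002252  0.12171653] [-1.79957762e+02  1.02878409e-01 -1.69343230e+02] 3.325 0.05104790837873992
```

View pics/w2b.png

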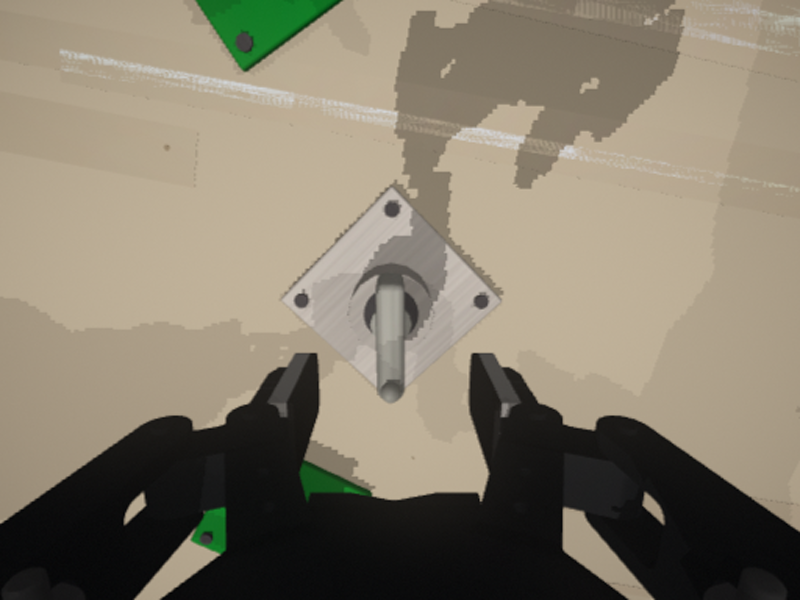

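The close view has the paddle between the jaws, with its near end at (390,277) and the ball at (391,391). The pads' inner edges are at x=318 and x=470.

```bash
python3 - <<'E'
from h import *
k=1/1.5625
c=np.array([ray('w2',np.array(u)*k,.006) for u in((392,184),(502,298),(281,298))])
print(c.round(4),(c[1]+c[2])/2)
b=ray('w2',np.array((391,391))*k,.080);n=ray('w2',np.array((390,277))*k,.076);print(b,n,(b+n)/2,np.degrees(np.arctan2(*(b-n)[[1,0]])))
print(ray('w2',np.array((390,317))*k,.032))
d=np.radians(10.7);a=np.array([np.sin(d),-np.cos(d)])
for z in(.108,.115):print([ray('w2',np.array((u,354))*k,z)[:2]@a for u in(318,470)])
print(a@b[:2],a@n[:2],a@c[0][:2], a@[.4884,-.0100])
E
```

```text
[[ 0.4274 -0.0218  0.006 ]
 [ 0.4775  0.051   0.006 ]
 [ 0.5006 -0.0721  0.006 ]] [ 0.48904828 -0.01055257  0.006     ]
[ 0.50880811 -0.00680075  0.08      ] [ 0.4617083  -0.01599021  0.076     ] [ 0.48525821 -0.01139548  0.078     ] 11.040070201884431
[ 0.4920962  -0.01067267  0.032     ]
[np.float64(0.125873509350448), np.float64(0.07393972529340509)]
[np.float64(0.12460115133264665), np.float64(0.07522804278043838)]
0.10115118031330701 0.10143600335048589 0.10075513877976139 0.10050570291975205
```

Call:
{"fn": "move_arm", "kwargs": {
  "deltas": [
    [0,-1,-30,0,0,0],
    [0,-1,-54,0,0,0],
    [0,-1,-54,0,0,0],
    [0,-1,-54,0,0,0]
  ],
  "jaw": 0.6
}}

```text
clock: 3.82
tool_pos: [0.4884, -0.0111, 0.0677]
tcp_rot: [-180.0, 0.1, -169.3]
wrist_force: [-0.1, 0.1, 0.3]
gripper_width: 0.0512
finger_force: 0.0
```

Call:
{"fn": "move_arm", "kwargs": {
  "deltas": [
    [0,0,0,0,0,0],
    [0,0,0,0,0,0],
    [0,0,0,0,0,0],
    [0,0,0,0,0,0],
    [0,0,0,0,0,0],
    [0,0,0,0,0,0]
  ],
  "jaw": 0.19
}}

```text
clock: 4.58
tool_pos: [0.4876, -0.0111, 0.0662]
tcp_rot: [-180.0, -0.0, -169.3]
wrist_force: [-1.0, -0.5, -0.3]
gripper_width: 0.0162
finger_force: 0.0
```

```bash
python3 - <<'E'
from h import *
s=env.state();print(s['joint_pos'],s['tool_pos'],s['tcp_rot'],s['wrist_force'],s['torque'])
E
```

```text
[ 30.79486874  31.07078929 -40.15281586 118.21043221  30.35585944
  41.19454173  71.83967403] [ 0.48756246 -0.01108031  0.0662456 ] [-1.79996999e+02 -1.29156675e-03 -1.69319419e+02] [-0.95301442 -0.48549782 -0.28651719] [0.0091598  0.00669573 0.02372291]
```

Call:
{"fn": "move_arm", "kwargs": {
  "deltas": [
    [0,0,0,0,0,1],
    [0,0,0,0,0,2],
    [0,0,0,0,0,3],
    [0,0,0,0,0,4],
    [0,0,0,0,0,5],
    [0,0,0,0,0,6],
    [0,0,0,0,0,7],
    [0,0,0,0,0,8],
    [0,0,0,0,0,9],
    [0,0,0,0,0,10],
    [0,0,0,0,0,11],
    [0,0,0,0,0,12],
    [0,0,0,0,0,12.6],
    [0,0,0,0,0,12.6],
    [0,0,0,0,0,12.6],
    [0,0,0,0,0,12.6]
  ]
}}

```text
clock: 6.58
tool_pos: [0.488, -0.0116, 0.0664]
tcp_rot: [-179.9, -0.0, -106.4]
wrist_force: [3.7, -3.8, 0.7]
gripper_width: 0.0163
finger_force: 2.2
```

```bash
python3 - <<'E'
from h import *
s=env.state();print(s['joint_pos'],s['tool_pos'],s['tcp_rot'],s['wrist_force'],s['torque'],s['gripper_width'])
grab('side','s2');grab('wrist','w3');grab('top','t2')
a=cv2.imread('pics/s2.png')[160:235,225:325];b=cv2.imread('pics/w3.png')[100:400,100:400]
cv2.imwrite('pics/c3.png',np.hstack([cv2.resize(a,(400,300),interpolation=2),cv2.resize(b,(300,300)) ]))
E
```

```text
[ 41.2629397   37.05252995 -54.24594663 117.88977848  42.1992927
  46.79058094 125.1249237 ] [ 0.4880324  -0.01163149  0.06637792] [-1.79948236e+02 -2.04116530e-02 -1.06383872e+02] [ 3.72362489 -3.81061037  0.73254837] [-0.84499951 -0.73731541 -0.0918639 ] 0.01625858807446556
```

View pics/c3.png

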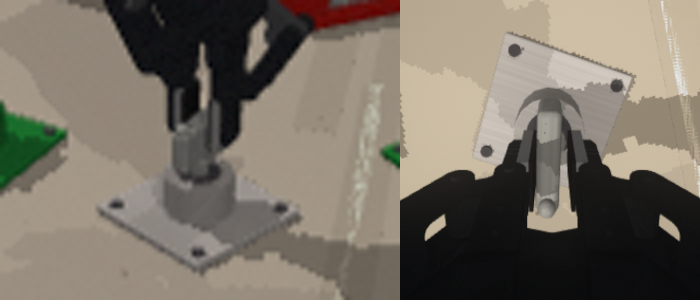

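In the side crop the paddle sits close above the boss. In the wrist crop the ball is at wrist pixel (247,307) and the paddle's near end at (249,212). I'll estimate its height from the apparent length.

```bash
python3 - <<'E'
from h import *
for d in(0,.005):
  b=ray('w3',(247,307),.080-d);n=ray('w3',(249,212),.076-d);print(d,np.linalg.norm((b-n)[:2]),np.degrees(np.arctan2(*(b-n)[[1,0]])),(b+n)/2)
  y=np.radians(60);u=np.array([np.cos(y),np.sin(y)])
  for y in(60,65,70):
   u=np.array([np.cos(np.radians(y)),np.sin(np.radians(y))]);c=np.array([.4882,-.0108])
   print(y,[proj('s2',[*(c+s*.026*u),z-d]).round(1) for s in(1,-1) for z in(.076,.050)])
print(proj('s2',[.488,-.0108,.032]))
a=cv2.imread('pics/s2.png')[190:220,255:295]
cv2.imwrite('pics/c4.png',cv2.resize(a,(800,600),interpolation=cv2.INTER_NEAREST))
E
```

```text
0 0.04576998314804916 72.30843316477943 [ 0.48951748 -0.01283364  0.078     ]
60 [array([267.5, 190. ]), array([267.4, 199.3]), array([281.6, 182. ]), array([281.3, 191.1])]
65 [array([268.2, 190.3]), array([268.1, 199.6]), array([280.9, 181.7]), array([280.6, 190.8])]
70 [array([269. , 190.6]), array([268.9, 199.9]), array([280.1, 181.4]), array([279.8, 190.6])]
0.005 0.04782231415171613 72.30775603349151 [ 0.4903845  -0.01016988  0.073     ]
60 [array([267.4, 191.8]), array([267.3, 201.1]), array([281.6, 183.8]), array([281.3, 192.9])]
65 [array([268.2, 192.1]), array([268.1, 201.4]), array([280.8, 183.5]), array([280.6, 192.6])]
70 [array([269. , 192.4]), array([268.9, 201.7]), array([280. , 183.2]), array([279.8, 192.3])]
[274.41998833 201.42770403]
```

View pics/c4.png

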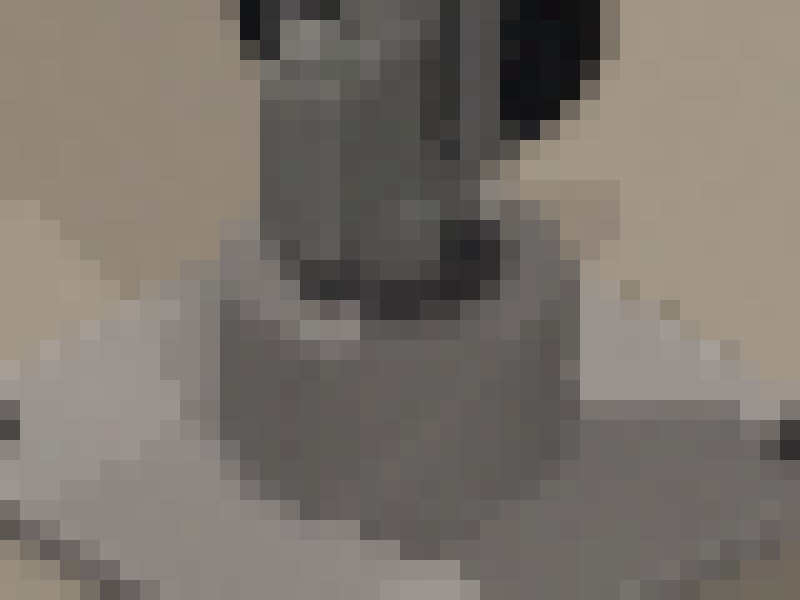

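Call:
{"fn": "move_arm", "kwargs": {
  "deltas": [
    [0,0,0,0,0,-0.5],
    [0,0,0,0,0,-1],
    [0,0,0,0,0,-1],
    [0,0,0,0,0,-1]
  ],
  "jaw": 0.35
}}

```text
clock: 7.22
tool_pos: [0.4875, -0.011, 0.0663]
tcp_rot: [-180.0, -0.0, -111.3]
wrist_force: [-0.2, 0.2, -0.3]
gripper_width: 0.03
finger_force: 0.0
```

```bash
python3 - <<'E'
from h import *
s=env.state();print(s['tool_pos'],s['tcp_rot'],s['wrist_force'],s['gripper_width'])
y=np.radians(11);u=np.array([np.cos(y),np.sin(y)]);c=np.array([.4882,-.0108])
print([proj('s0',[*(c+q*.026*u),.05]).round(1) for q in(1,-1)])
grab('side','s3');grab('wrist','w4')
d=np.abs(cv2.imread('pics/s3.png').astype(int)-cv2.imread('pics/s2.png')).sum(2)[190:220,255:295];print((d>30).sum())
A=[cv2.resize(cv2.imread(f'pics/{f}.png')[180:215,255:295],(400,350),interpolation=cv2.INTER_NEAREST) for f in('s0','s3')]
W=[cv2.resize(cv2.imread(f'pics/{f}.png')[150:330,170:330],None,fx=1.3,fy=1.3) for f in('w3','w4')]
W=np.hstack(W);W=cv2.copyMakeBorder(W,0,0,0,800-W.shape[1],0)
cv2.imwrite('pics/c5.png',np.vstack([np.hstack(A),W]))
E
```

```text
[ 0.48751534 -0.01099114  0.06625645] [-1.79998089e+02 -1.07937831e-03 -1.11293709e+02] [-0.1566868   0.16776009 -0.26346548] 0.029999938965642625
[array([263.8, 195. ]), array([285.1, 195.3])]
127
```

View pics/c5.png

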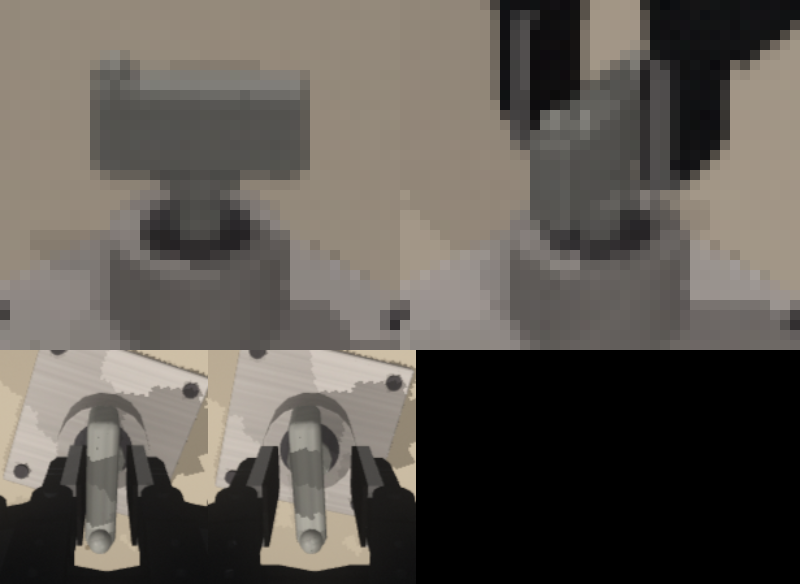

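```bash
python3 - <<'E'
from h import *
k=1/1.5625
def L(f,B,N,d):
  b=ray(f,B,.080-d);n=ray(f,N,.076-d);return np.linalg.norm((b-n)[:2])*1e3,np.degrees(np.arctan2(*(b-n)[[1,0]])),((b+n)/2)[:2]
print(L('w1',np.array((387,311))*k,np.array((386,243))*k,0));print(L('w2',np.array((391,391))*k,np.array((390,277))*k,0))
for f,B,N in(('w3',(246.2,297),(249.2,204.6)),('w4',(248.5,297),(243.8,204.6))):
  for d in(0,.005):print(f,d,L(f,B,N,d))
# candidate ball model
for y,f in((11,'s0'),(70,'s3'),(75,'s3')):
  for d in(0,.005):
    u=np.array([np.cos(np.radians(y)),np.sin(np.radians(y))]);print(f,y,d,proj(f,[*(np.array([.4882,-.0108])+.0225*u),.080-d]))
I=np.hstack([cv2.resize(cv2.imread(f'pics/{f}.png')[y:y+130,x:x+90],None,fx=4.4,fy=4.4,interpolation=2) for f,y,x in(('w2',160,205),('w4',190,205))])
print(I.shape);cv2.imwrite('pics/c6.png',I)
E
```

```text
(np.float64(46.344115561859645), np.float64(10.729393879984777), array([ 0.48746236, -0.01041225]))
(np.float64(47.9878968062725), np.float64(11.040070201884431), array([ 0.48525821, -0.01139548]))
w3 0 (np.float64(43.797638385428215), np.float64(71.67005725073528), array([ 0.48838855, -0.01710892]))
w3 0.005 (np.float64(45.75917948851359), np.float64(71.67017842928574), array([ 0.48920726, -0.01462871]))
w4 0 (np.float64(43.76731077993842), np.float64(71.2347108982472), array([ 0.48799797, -0.01685365]))
w4 0.005 (np.float64(45.73012960411894), np.float64(71.22513350151183), array([ 0.48904749, -0.01445844]))
s0 11 0 [265.30563781 184.382505  ]
s0 11 0.005 [265.29339731 186.17939603]
s3 70 0 [269.78162151 188.50224514]
s3 70 0.005 [269.75853042 190.31744741]
s3 75 0 [270.50758309 188.71220388]
s3 75 0.005 [270.48274357 190.52834276]
(572, 792, 3)
```

View pics/c6.png

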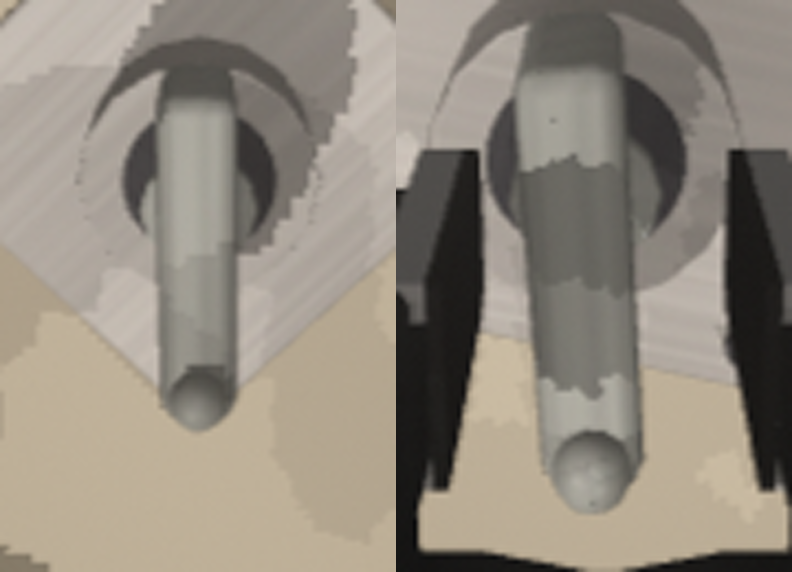

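The ball is at w2 (250.5,250.9) and w4 (249.8,297). The paddle's near edge is at w2 (249.8,183.4), 17.5 px wide, and at w4 (244.8,206.4), 24.3 px wide.

```bash
python3 - <<'E'
from h import *
def dep(f,p):
  T=np.linalg.inv(np.load(f'pics/{f}.npz')['T']);return (T[:3,:3]@p+T[:3,3])[2]
fx=np.load('pics/w2.npz')['m'][0,0]
for f,B,N,w in(('w2',(250.5,250.9),(249.8,183.4),17.5),('w4',(249.8,297),(244.8,206.4),24.3)):
  for d in(0,.005):
    b=ray(f,B,.080-d);n=ray(f,N,.076-d);print(f,d,np.linalg.norm((b-n)[:2])*1e3,'width',w*dep(f,n)/fx*1e3,np.degrees(np.arctan2(*(b-n)[[1,0]])),((b+n)/2)[:2],
     'along',[(q[:2]-[.4882,-.0108])@(b-n)[:2]/np.linalg.norm((b-n)[:2]) for q in(b,n)])
E
```

```text
w2 0 44.53269611088847 width 10.97990123834644 11.139496246379547 [ 0.48739707 -0.01084829] along [np.float64(0.021469211919993104), np.float64(-0.023063484190895368)]
w2 0.005 45.87173341907255 width 11.295471901181658 11.138157670182544 [ 0.48927248 -0.01052596] along [np.float64(0.02404107832559139), np.float64(-0.021830655093481158)]
w4 0 42.94824286743961 width 10.641870220530944 71.51243196580171 [ 0.48766674 -0.01627958] along [np.float64(0.016108229853840052), np.float64(-0.026840013013599562)]
w4 0.005 44.87659502793293 width 11.089757628812812 71.50305269172574 [ 0.48870191 -0.01386005] along [np.float64(0.019695556648912222), np.float64(-0.02518103837902071)]
```

It has dropped: both the length and the width match a knob about 5 mm lower. The turn is about -0.29. Next I close loosely and go forward.

Call:
{"fn": "move_arm", "kwargs": {
  "deltas": [
    [0,0,-4,0,0,0],
    [0,0,-4,0,0,0],
    [0,0,-4,0,0,0],
    [0,0,-4,0,0,-1],
    [0,0,-4,0,0,-2.5],
    [0,0,-4,0,0,-4],
    [0,0,-4,0,0,-5.5],
    [0,0,-4,0,0,-7],
    [0,0,-4,0,0,-8.5],
    [0,0,-4,0,0,-10],
    [0,0,-4,0,0,-11.5],
    [0,0,-4,0,0,-13],
    [0,0,-4,0,0,-14.5],
    [0,0,-4,0,0,-16],
    [0,0,-4,0,0,-17.5],
    [0,0,-4,0,0,-19],
    [0,0,-4,0,0,-20.5],
    [0,0,-4,0,0,-22],
    [0,0,-4,0,0,-23.5],
    [0,0,-4,0,0,-25]
  ],
  "jaw": 0.19
}}

```text
clock: 9.82
tool_pos: [0.4876, -0.0105, 0.0622]
tcp_rot: [180.0, -0.0, 123.5]
wrist_force: [3.8, 4.0, -2.5]
gripper_width: 0.016
finger_force: 2.1
```

```bash
python3 - <<'E'
from h import *
s=env.state();print(s['joint_pos'].round(1),s['tool_pos'],s['tcp_rot'],s['wrist_force'],s['torque'],s['clock'])
E
```

```text
[ 17.6  27.6 -23.9 118.7  18.1  37.1  15.1] [ 0.48755282 -0.0104633   0.06216684] [ 1.79972530e+02 -3.34741669e-02  1.23460250e+02] [ 3.79518751  3.99939425 -2.48554161] [ 0.4901883  -0.72064887 -0.00456655] 9.825
```

Call:
{"fn": "move_arm", "kwargs": {
  "deltas": [
    [0,0,0,0,0,-1.5],
    [0,0,0,0,0,-3],
    [0,0,0,0,0,-4.5],
    [0,0,0,0,0,-6],
    [0,0,-1,0,0,-7.5],
    [0,0,-1,0,0,-9],
    [0,0,-1,0,0,-10.5],
    [0,0,-1,0,0,-12],
    [0,0,-1,0,0,-13.5],
    [0,0,-1,0,0,-15],
    [0,0,-1,0,0,-16.5],
    [0,0,-1,0,0,-18],
    [0,0,-1,0,0,-19.5],
    [0,0,-1,0,0,-21],
    [0,0,-1,0,0,-22.5],
    [0,0,-1,0,0,-24],
    [0,0,-1,0,0,-25],
    [0,0,-1,0,0,-25],
    [0,0,-1,0,0,-25]
  ]
}}

```text
clock: 12.2
tool_pos: [0.4873, -0.0109, 0.0611]
tcp_rot: [-180.0, 0.0, -1.2]
wrist_force: [0.6, -0.9, 1.2]
gripper_width: 0.0162
finger_force: 0.4
```

```bash
python3 - <<'E'
from h import *
s=env.state();print(s['joint_pos'].round(1),s['tool_pos'],s['tcp_rot'],s['wrist_force'],s['torque'],s['clock'])
E
```

```text
[ -8.   26.    6.8 119.6  -5.2  34.8 -88.8] [ 0.48726884 -0.01092061  0.06114193] [-1.79984391e+02  3.75384680e-02 -1.19577087e+00] [ 0.58564694 -0.87144728  1.15511912] [-0.13016818 -0.02936098  0.01099181] 12.2
```

Call:
{"fn": "move_arm", "kwargs": {
  "deltas": [
    [0,0,0,0,0,0.4],
    [0,0,0,0,0,0.4],
    [0,0,0,0,0,0.4],
    [0,0,0,0,0,0.4],
    [0,0,40,0,0,0.4],
    [0,0,60,0,0,0.4],
    [0,0,60,0,0,2],
    [0,0,60,0,0,4],
    [0,0,60,0,0,6],
    [0,0,60,0,0,8],
    [0,0,60,0,0,10],
    [0,0,60,0,0,12],
    [0,0,60,0,0,14],
    [0,0,60,0,0,16],
    [0,0,60,0,0,18],
    [0,0,60,0,0,20],
    [0,0,60,0,0,22],
    [0,0,60,0,0,24],
    [0,0,60,0,0,26]
  ],
  "jaw": 0.6
}}

```text
clock: 14.58
tool_pos: [0.4875, -0.0111, 0.1213]
tcp_rot: [-180.0, 0.0, 129.0]
wrist_force: [0.4, 0.3, 1.1]
gripper_width: 0.0513
finger_force: 0.0
```

Call:
{"fn": "move_arm", "kwargs": {
  "deltas": [
    [0,0,0,0,0,2],
    [0,0,0,0,0,4],
    [0,0,0,0,0,6],
    [0,0,0,0,0,8],
    [0,0,0,0,0,10],
    [0,0,0,0,0,12],
    [0,0,0,0,0,12],
    [0,0,0,0,0,12]
  ]
}}

```text
clock: 15.58
tool_pos: [0.4875, -0.0112, 0.1212]
tcp_rot: [-180.0, -0.0, -171.6]
wrist_force: [0.2, 0.2, 0.1]
gripper_width: 0.0513
finger_force: 0.0
```

```bash
python3 - <<'E'
from h import *
s=env.state();print(s['joint_pos'].round(1),s['tool_pos'],s['tcp_rot'],s['clock'])
grab('wrist','w5')
cv2.imwrite('pics/c7.png',cv2.resize(cv2.imread('pics/w5.png')[130:290,170:340],None,fx=3.5,fy=3.5,interpolation=2))
E
```

```text
[ 24.9  22.8 -32.2 116.9  17.1  44.8  80.9] [ 0.48753921 -0.01119388  0.12123447] [-1.79995584e+02 -2.33504321e-03 -1.71567160e+02] 15.575
```

View pics/c7.png

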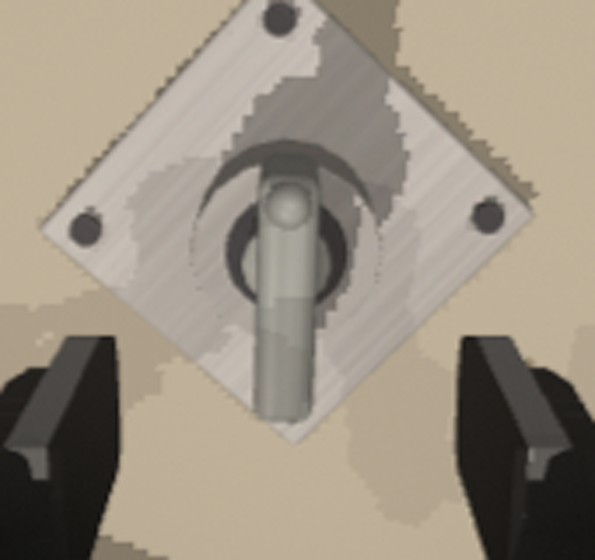

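The ball is now at wrist (252.6,188.9) and the far end at (251.1,248.6), so the knob has turned through as planned.

```bash
python3 - <<'E'
from h import *
b=ray('w5',(252.6,188.9),.0705);n=ray('w5',(251.1,248.6),.0665);print(b,n,np.degrees(np.arctan2(*(b-n)[[1,0]])),np.linalg.norm(b-n))
E
```

```text
[ 0.4692977  -0.01309279  0.0705    ] [ 0.51353079 -0.0075898   0.0665    ] -172.90834511957726 0.04475320501950915
```

Call:
{"fn": "move_arm", "kwargs": {
  "deltas": [
    [0,0,-30,0,0,-0.3],
    [0,0,-61,0,0,-0.3],
    [0,0,-61,0,0,-0.3],
    [0,0,-61,0,0,-0.3]
  ]
}}

```text
clock: 16.12
tool_pos: [0.488, -0.0109, 0.0612]
tcp_rot: [-180.0, 0.0, -172.9]
wrist_force: [0.6, -0.0, -0.6]
gripper_width: 0.0515
finger_force: 0.0
```

Call:
{"fn": "move_arm", "kwargs": {
  "deltas": [
    [0,0,0,0,0,0],
    [0,0,0,0,0,0],
    [0,0,0,0,0,0],
    [0,0,0,0,0,0],
    [0,0,0,0,0,-1.5],
    [0,0,0,0,0,-3],
    [0,0,0,0,0,-4.5],
    [0,0,-1,0,0,-6],
    [0,0,-1,0,0,-7.5],
    [0,0,-1,0,0,-9],
    [0,0,-1,0,0,-10.5],
    [0,0,-2,0,0,-12],
    [0,0,-2,0,0,-13.5],
    [0,0,-2,0,0,-15],
    [0,0,-2,0,0,-16.5],
    [0,0,-2,0,0,-18],
    [0,0,-2,0,0,-19.5],
    [0,0,-2,0,0,-21],
    [0,0,-2,0,0,-22.5],
    [0,0,-2,0,0,-24]
  ],
  "jaw": 0.19
}}

```text
clock: 18.62
tool_pos: [0.4889, -0.0106, 0.0588]
tcp_rot: [179.9, -0.1, 67.0]
wrist_force: [5.4, 1.8, -0.5]
gripper_width: 0.0165
finger_force: 2.8
```

```bash
python3 - <<'E'
from h import *
s=env.state();print(s['joint_pos'].round(1),s['tool_pos'],s['tcp_rot'],s['wrist_force'],s['torque'],s['clock'])
E
```

```text
[ -3.1  26.1   0.9 119.4  -0.7  34.4 -24.7] [ 0.4889234  -0.01059147  0.05876664] [ 1.79869854e+02 -8.33484889e-02  6.69680145e+01] [ 5.38913983  1.75006437 -0.49493045] [ 0.33833151 -1.34775759  0.09707353] 18.625
```

Call:
{"fn": "move_arm", "kwargs": {
  "deltas": [
    [0,0,0,0,0,-1],
    [0,0,0,0,0,-2],
    [0,0,0,0,0,-3],
    [0,0,0,0,0,-3],
    [0,0,0,0,0,-3],
    [0,0,0,0,0,-3]
  ]
}}

```text
clock: 19.38
tool_pos: [0.4881, -0.0112, 0.0585]
tcp_rot: [180.0, -0.0, 52.2]
wrist_force: [6.4, -1.0, 3.5]
gripper_width: 0.0163
finger_force: 2.4
```

Call:
{"fn": "move_arm", "kwargs": {
  "deltas": [
    [0,0,0,0,0,0],
    [0,0,0,0,0,0],
    [0,0,0,0,0,0],
    [0,0,0,0,0,0],
    [0,0,0,0,0,0],
    [0,0,0,0,0,0],
    [0,0,0,0,0,0],
    [0,0,0,0,0,0]
  ],
  "jaw": 0,
  "force": 45
}}

```text
clock: 20.38
tool_pos: [0.489, -0.0122, 0.0588]
tcp_rot: [179.8, -0.1, 52.1]
wrist_force: [9.2, -7.3, 4.6]
gripper_width: 0.011
finger_force: 47.3
```

```bash
python3 - <<'E'
from h import *
s=env.state();print(s['joint_pos'].round(1),s['qd'].round(2),s['tool_pos'],s['tcp_rot'],s['wrist_force'],s['torque'],s['clock'])
grab('wrist','w6');grab('side','s6')
A=cv2.resize(cv2.imread('pics/w6.png')[150:330,160:350],None,fx=2.2,fy=2.2,interpolation=2)
B=cv2.resize(cv2.imread('pics/s6.png')[170:225,245:305],(380,396),interpolation=2)
cv2.imwrite('pics/c8.png',np.hstack([A,B[:396]]))
E
```

```text
[ -6.1  26.2   4.7 119.5  -3.6  34.3 -36.9] [ 0.03 -0.01  0.03  0.01 -0.01  0.04  0.03] [ 0.48895951 -0.01217614  0.05882771] [ 1.79842862e+02 -6.58626931e-02  5.21415775e+01] [ 9.15712442 -7.32262984  4.60053802] [-1.44108945 -1.8234947  -0.04342072] 20.375
```

View pics/c8.png

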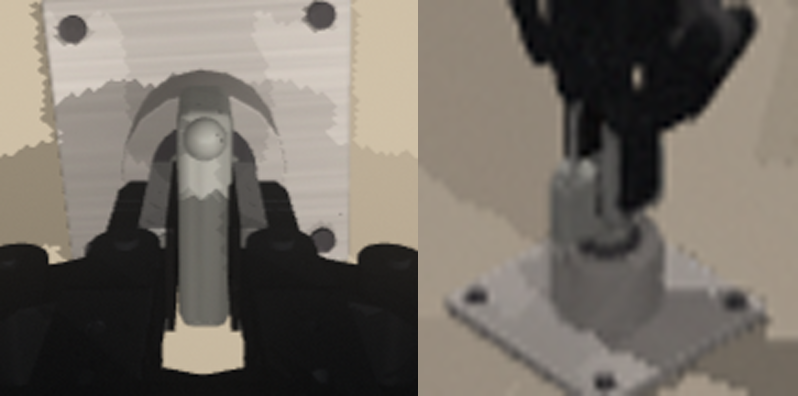

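The ball is on the camera side at about (205,138), so the paddle's yaw is about 52° and the turn about 6.3 rad. The paddle sits low over the boss and is gripped at 47 N. I'll hand it in.

```bash
python3 -c "
from cell import env
print(env.sign_off())"
```

```text
the job is handed in; nothing more can be done
None
```

I turned the knob back until it dropped into the thread, then forward about one turn (about 6.3 rad, estimated from the camera views). I handed it in while gripping it at about 47 N; the verdict was not shown, and I did not re-measure the bystanders at the end.

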